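Set the day wheel on the chutney box

TASK

A fresh batch has just gone into the yellow chutney box, so set the day wheel in its lid to day one: with a fingertip, flick the lobed edge that sticks out over the front of the box, click by click and whichever way round you like, until the raised bar on the wheel points at the arrowhead on the lid and the wheel rests in its click. Be gentle: do not pinch the wheel, do not lift or shove the box, and leave everything else where it stands.

Things in the scene. Friction and masses are not known exactly. Their poses are not given: they have to be found in the camera images.
- chutney_box: Loose yellow lidded box, 125 mm deep (own x), 180 mm wide (y), lid top 66 mm up, 0.85 to 1.25 kg; a push over about 4 N shifts it. Origin: centre of the underside; z up. The front is own -x: the lid's front edge is at x = -62.5 mm, free space before and below it. On the lid a guard 12 mm high, 43 to 46 mm from the wheel's axis, runs round the wheel's back and sides.
- day_wheel: White thumbwheel lying flat in the lid, turning about an upright axis at the box's own x = -36 mm, y = 0. Origin: on the axis at its underside, 68 mm above the marble; 12 mm thick. Round, 30 mm radius, with 6 round-ended lobes 10 mm wide reaching 41 mm from the axis, every 60 degrees. Own x: along the lobe with the bar. It has 6 clicks of 60 degrees and starts 2 to 4 clicks (anticlockwise) past day one.
- bar_tip (a point): Near the outer end of the black raised bar (26 x 8 mm, the only bar) on top of the wheel, along one lobe from 12 to 38 mm from the axis. This point: 36 mm from the axis, 81 mm above the marble. The other five lobes carry two to six small dots instead.
- set_point (a point): Fixed to the box: where bar_tip stands when the bar points at the arrowhead, 36 mm from the wheel axis along the box's own +x (away from the front), 81 mm above the marble. The arrowhead, two black ribs meeting in a tip towards the wheel, lies on the lid just behind the guard, 50 to 70 mm from the axis.
- tiffin: Bystander, loose: round four-tier steel tiffin with clamp frame and handle, 136 mm wide, 302 mm high. Origin: centre of its underside.
- pickle_jar: Bystander, loose: ceramic pickle jar with lid, 100 mm wide, 136 mm high. Origin: centre of its underside.
- katoris: Bystander, loose: two small steel bowls nested in each other, 92 mm wide, 45 mm high. Origin: centre of the underside.
- spatula: Bystander, loose: wooden spatula 260 mm long lying flat. Origin: on the marble below the middle of its length; own x along it, blade at +x.
- front_lobe (a point): Fixed to the box: end of the one lobe that stands straight out of the front in every click, 41 mm before the wheel axis, 14.5 mm past the lid's edge, 74 mm above the marble. 1.5 N sideways here starts it; past 30 degrees it snaps on to the next click by itself. A straight side stroke must pass 30 to 34 mm from the axis to do so. Towards own +y of the box: clockwise from above; -y: anticlockwise.
Mind the look-alikes: they are no part of the job. There is more than one size of the chutney_box; the job needs the middle-sized.

How it is judged:
By the outcome, as a careful person would: the job done as asked, in the order asked, and still so for the second after the job is handed in, with the robot touching nothing.
It also fails if it takes over 45 s, if anything falls off the work surface, if the arm or the gripper's body presses on something with over 40 N, if the wrist force passes 120 N, or if a joint passes its speed limit or range.

ROBOT

A 7-joint arm with a two-finger parallel gripper is mounted at the origin on the work surface. World frame = base frame: x ahead of the robot, y to its left, z up, the work surface at z = 0. Lengths are in m, angles in rad, forces in N, time in s.
With the tool pointing down it reaches from about 0.375 to 0.925 m from the base axis. Payload 3.1 kg.
Tool frame: the origin (TCP) lies between the finger pads; the fingertips stand r.nose_length ahead of it and the grasp point (between the pads) lies 5 mm behind it (r.nose_length is the distance from the TCP to the fingertips, in m); z points along the fingers, y is the direction in which the jaws open and shut (so a half turn about z gives the same grasp; the last joint's range is limited). The gripper opens to 85 mm and grips with 20 to 120 N. Pads are 22 mm wide; open, the fingers measure 114 mm over their backs; the gripper's body (76 mm by 85 mm) begins 54 mm behind the grasp point. The pads swing forward as they close: fully open they stand 13 mm farther back than shut.
Start: joints at [1.009, 0.383, 0.044, 1.598, -0.018, 1.161, -0.05], TCP at [0.291, -0.581, 0.245] pointing down, gripper open.
Joint ranges: [-2.61, 2.61], [-0.41, 2.15], [-1.48, 1.57], [0, 2.5], [-1.57, 4.71], [0.05, 1.97], [-2.85, 2.85]. Speed limits (rad/s): [2.79, 2.79, 3.14, 3.14, 3.14, 3.14, 3.14].

INTERFACE

Orientations are given as a unit quaternion [w, x, y, z].
In Python, from workcell import r gives the robot as it stands. The module is installed in compiled form; this text tells all that it offers.
- The arm moves only by the tool play_rows, never from a script. Its argument "motion" is a list of rows, each a list of 3 entries, a list of its own where there are three numbers: the shift along the tool's x, y, z in m, then the turn, a rotation vector about the tool's x, y, z in degrees, then the finger opening in m, from 0 to 0.0854. In form: [[[x, y, z], [ax, ay, az], claw], ...]. A call has 1 to 10 rows; each row shifts and turns the pose as measured when the row begins, along the tool's axes as they then stand; what a row does not reach is not made up. A row lasts 1/10 s, in which the tool goes at most 50 mm and 8.59 degrees, less where a joint would pass 70% of its speed; a pose out of reach is approached as far as the arm can. A call with a gripper value outside its range is refused whole. The fingers move at their own pace and stop on an object; "grip_force" is the grip in N (left out, the last holds). Time passes only in rows, so rows that do not move let the fingers close. It gives the time, the measured TCP pose, the force and the opening at its end, in the units of the state.
- r.state(): the state, without advancing time (a new reading comes with each control period).
- r.grab_frame(name): name is "scene" or "top"; returns the picture (384x512x3 uint8, red, green, blue); there is no depth.
- r.get_calibration(name): a dict with "mtx" (3x3 intrinsics, pixels), "position" and "attitude" of the camera in the world. Camera axes: x right, y down, z forward; pixel columns grow to the right and rows downward; lengths in m; the calibration is good to about 2 mm. A picture is of the moment at which its call begins. get_calibration takes no time and is no camera call.
- r.sign_off(): hands the job in, once; it reports no verdict.
The state is a dict: "clock": time; "joint_pos": joint angles; "joint_velocities": joint speeds; "tau": joint torques, N m; "tcp_pos": TCP position; "orientation": TCP orientation; "wrist_force": force on the tool from outside, world axes, zero at the start; "wrist_torque": the same for the moment, N m; "grip_width": opening from 0.0 (shut) to 1.0 (fully open).
Only numpy, scipy, OpenCV 4.12 (cv2) and the standard library are available. Lean on these libraries where they do the work, as an engineer would, in place of code of your own. Each camera call takes 0.05 s, during which the arm holds its last target. There are 200 camera calls.

## Working session

There is one attempt and no reset: what is moved stays moved. The work goes in short steps, Python scripts to look and compute and a tool call to move; the robot and the scene stay as the last step left them, time stands still between calls to the robot, and variables do not carry over. Pictures are saved under pics/ and viewed, about 8 in all and at most 12, crops included, and the job is handed in when it is done.

Besides the shell and the picture viewer there is one more tool, called after "Call:" as name(argument=value, ...) on one line, values as JSON. play_rows: Moves the arm, as the interface text tells. Its arguments: {"type":"object","properties":{"motion":{"type":"array","items":{"type":"array"}},"grip_force":{"type":"number"}},"required":["motion"]}

```bash
mkdir -p pics
python3 - <<'E'
from workcell import r
import cv2,numpy as np
for n in("scene","top"):
    im=r.grab_frame(n); cv2.imwrite(f"pics/{n}0.png",im[:,:,::-1])
    print(n,{k:np.round(v,4).tolist() for k,v in r.get_calibration(n).items()})
a=cv2.imread("pics/scene0.png");b=cv2.imread("pics/top0.png")
cv2.imwrite("pics/both0.png",np.vstack([a,b]))
print(r.state(),r.nose_length)
E
```

```text
scene {'mtx': [[353.611, 0.0, 253.7036], [0.0, 353.611, 189.5823], [0.0, 0.0, 1.0]], 'position': [0.9564, -0.7871, 0.6668], 'attitude': [-0.4507, 0.8563, 0.2247, -0.1145]}
top {'mtx': [[447.7878, 0.0, 263.3965], [0.0, 447.7878, 195.7333], [0.0, 0.0, 1.0]], 'position': [0.4488, -0.0317, 1.4201], 'attitude': [0.0305, -0.7035, 0.7094, -0.0313]}
{'clock': 0.1, 'joint_pos': array([ 1.00921519,  0.38379503,  0.04383086,  1.59941796, -0.01793837,
        1.1612246 , -0.04988684]), 'joint_velocities': array([-0.00254828, -0.00203245, -0.0002355 , -0.00399678, -0.0007367 ,
        0.00020289, -0.00126971]), 'tau': array([ 2.12101091e-03, -4.34731686e+01,  1.02893472e+00, -2.50456220e+01,
        1.08545960e-02,  5.46547846e-03,  1.35951777e-05]), 'tcp_pos': array([ 0.29040751, -0.58058865,  0.24398518]), 'orientation': array([-1.18200837e-03,  9.73223373e-01,  2.29858136e-01, -3.26916566e-04]), 'wrist_force': array([ 0.09143975,  0.43715188, -0.2972749 ]), 'wrist_torque': array([ 0.0086274 , -0.01682781, -0.02271099]), 'grip_width': 1.0054546256261057} 0.014
```

View pics/top0.png

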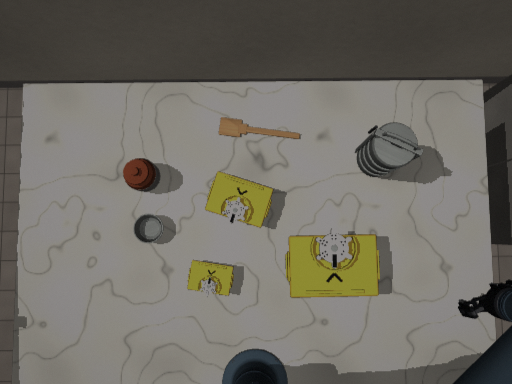

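View pics/scene0.png

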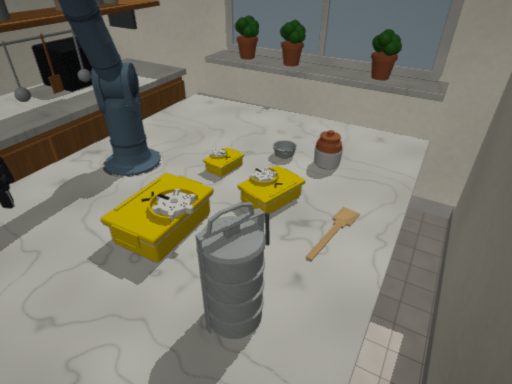

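The top view shows the middle box at about (240,200). Its front faces the robot, the arrowhead is at (242,191), and the bar seems to point straight out of the front, around (233,218). That would be 3 clicks off. The scene view agrees on the layout. Next I'll measure it.

```bash
cat > h.py <<'E'
from workcell import r
import cv2,numpy as np
from scipy.spatial.transform import Rotation as R
def cast(n,uv,z):
    c=r.get_calibration(n);q=np.array(c["attitude"]);M=R.from_quat(q[[1,2,3,0]]).as_matrix()
    d=M@np.linalg.inv(c["mtx"])@[uv[0],uv[1],1];p=np.array(c["position"])
    return p+d*(z-p[2])/d[2]
def proj(n,P):
    c=r.get_calibration(n);q=np.array(c["attitude"]);M=R.from_quat(q[[1,2,3,0]]).as_matrix()
    v=np.array(c["mtx"])@M.T@(np.array(P)-c["position"]);return v[:2]/v[2]
E
python3 - <<'E'
from h import *
im=cv2.imread("pics/top0.png");hsv=cv2.cvtColor(im,cv2.COLOR_BGR2HSV)
m=cv2.inRange(hsv,(22,150,60),(35,255,255))
m[:, :195]=0;m[:,280:]=0;m[:165]=0;m[235:]=0
# rectify at z=.066: 0.5 mm/px, via homography of lid plane
W=np.array([[.35,.2],[.35,-.05],[.6,-.05],[.6,.2]])
src=np.float32([proj("top",[*w,.066]) for w in W])
dst=np.float32([[ (0.2-w[1])*2000,(0.6-w[0])*2000] for w in W])
H=cv2.getPerspectiveTransform(src,dst)
cv2.imwrite("pics/rect0.png",cv2.warpPerspective(im,H,(500,500),flags=cv2.INTER_CUBIC))
src=np.float32([proj("top",[*w,.08]) for w in W])
c=max(cv2.findContours(m,0,2)[0],key=cv2.contourArea)
pts=np.array([cast("top",p[0],.066)[:2] for p in cv2.convexHull(c)])
rect=cv2.minAreaRect(np.float32(pts*1000));print(rect);print(cv2.boxPoints(rect).round(1))
# white wheel
w=cv2.inRange(hsv,(0,0,120),(180,60,255));w[:195]=0;w[225:]=0;w[:,:220]=0;w[:,250:]=0
ys,xs=np.nonzero(w);print(xs.mean(),ys.mean())
E
```

```text
((558.1078491210938, 39.0933837890625), (187.5247344970703, 122.68001556396484), 71.63526916503906)
[[470.4 -30.6]
 [586.8 -69.2]
 [645.9 108.8]
 [529.4 147.4]]
233.32758620689654 213.33251231527095
```

View pics/rect0.png

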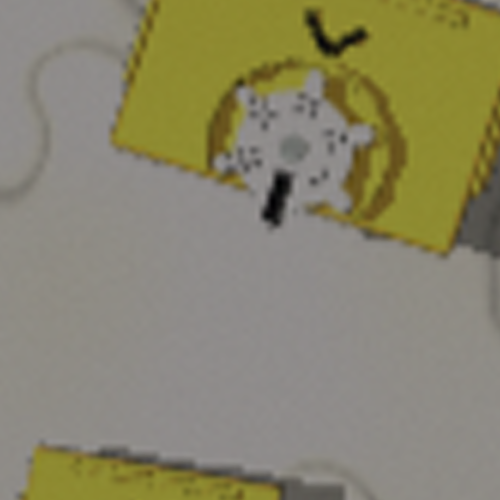

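The rectified view (0.5 mm per pixel) shows the bar pointing straight out of the front, so the wheel is 3 clicks off. The wheel axis is at about (294,150), or world (0.525, 0.052), and the box yaw is about -18°. I'll move to a point in front of and above the box, then turn the jaws parallel to the box front. The open jaws will straddle the front lobe, and one finger will flick it.

Call:
play_rows(motion=[[[0.03,-0.035,0],[0,0,0],0.085],[[0.03,-0.035,0],[0,0,0],0.085],[[0.03,-0.035,0],[0,0,0],0.085],[[0.03,-0.035,0],[0,0,0],0.085],[[0.03,-0.035,0],[0,0,0],0.085],[[0.03,-0.035,0],[0,0,0],0.085],[[0.03,-0.035,0],[0,0,0],0.085],[[0.03,-0.035,0],[0,0,0],0.085],[[0.03,-0.035,0],[0,0,0],0.085],[[0.03,-0.035,0],[0,0,0],0.085]])

```text
clock: 1.1
tcp_pos: [0.4004, -0.124, 0.2377]
orientation: [-0.002, 0.975, 0.221, -0.005]
wrist_force: [0.2, 0.1, 0.4]
grip_width: 0.995
```

Call:
play_rows(motion=[[[0.027,-0.031,0],[0,0,0],0.085],[[0.027,-0.031,0],[0,0,0],0.085],[[0.027,-0.031,0],[0,0,0],0.085],[[0.027,-0.031,0],[0,0,0],0.085],[[0.02,-0.025,0],[0,0,0],0.085],[[0,0,0],[0,0,8.5],0.085],[[0,0,0],[0,0,8.5],0.085],[[0,0,0],[0,0,8.5],0.085],[[0,0,0],[0,0,8.5],0.085],[[0,0,0],[0,0,8.5],0.085]])

```text
clock: 2.1
tcp_pos: [0.4483, 0.0847, 0.2348]
orientation: [-0.001, 0.989, -0.148, -0.007]
wrist_force: [-0.9, 0.1, 0.2]
grip_width: 0.995
```

```bash
cat >> h.py <<'E'
A=np.array([.5253,.0518]);YAW=-18
def rel():
    s=r.state();q=s["orientation"];M=R.from_quat(np.array(q)[[1,2,3,0]]).as_matrix()
    c,sn=np.cos(np.radians(YAW)),np.sin(np.radians(YAW))
    d=s["tcp_pos"][:2]-A
    print("t",round(s["clock"],2),"own off mm",np.round([1e3*(c*d[0]+sn*d[1]),1e3*(-sn*d[0]+c*d[1])],1),"z",round(s["tcp_pos"][2],4),
     "toolx yaw",np.degrees(np.arctan2(M[1,0],M[0,0])).round(2),"toolz",M[:,2].round(3),"F",s["wrist_force"].round(1),"j",s["joint_pos"].round(2))
def snap(name):
    a=r.grab_frame("top")[:,:,::-1];b=r.grab_frame("scene")[:,:,::-1]
    f=lambda im,x,y:cv2.resize(im[y:y+75,x:x+100],(800,600),interpolation=cv2.INTER_CUBIC)
    g=cv2.resize(np.hstack([f(a,188,165),f(b,220,140)]),(800,300));cv2.imwrite(f"pics/{name}.png",g)
E
python3 - <<'E'
from h import *
rel()
E
```

```text
t 2.1 own off mm [-83.4   7.5] z 0.2348 toolx yaw -17.03 toolz [-0.014  0.004 -1.   ] F [-0.9  0.1  0.2] j [ 0.26  0.06 -0.54  2.03  0.03  1.08 -2.16]
```

Call:
play_rows(motion=[[[0,0.002,0.035],[0,0.8,1.0],0.085],[[0,0.002,0.035],[0,0,0],0.085],[[0,0.002,0.035],[0,0,0],0.085],[[0,0.002,0.035],[0,0,0],0.085],[[0,0,0.03],[0,0,0],0.085],[[0,0,0],[0,0,0],0.085]])

```text
clock: 2.7
tcp_pos: [0.4467, 0.0765, 0.0604]
orientation: [0.0, 0.987, -0.159, 0.002]
wrist_force: [-1.1, 0.5, -0.2]
grip_width: 0.993
```

Run:
```python
from h import *
rel();snap("s1")
```

```text
t 2.7 own off mm [-82.4  -0.8] z 0.0604 toolx yaw -18.26 toolz [ 0.004 -0.001 -1.   ] F [-1.1  0.5 -0.2] j [ 0.19  0.33 -0.49  2.17  0.25  0.68 -2.37]
```

View pics/s1.png

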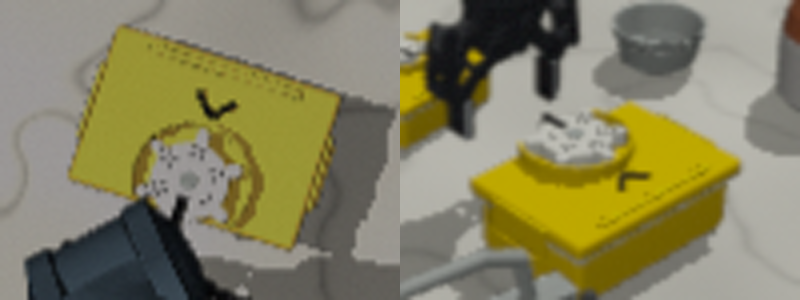

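Run:
```python
from h import *
t=np.radians(-18.2);ex=np.array([np.cos(t),np.sin(t)]);ey=np.array([-ex[1],ex[0]])
f=lambda a,b,z:((proj("scene",[*(A+1e-3*(a*ex+b*ey)),z])-[220,140])*4).round(0)
for z in(.046,.06):
  for y in(-50,50):print(z,y,f(-82,y-1,z))
print("lobe tip",f(-41,0,.08),"axis",f(0,0,.08))
```

```text
0.046 -50 [ 56. 150.]
0.046 50 [146. 108.]
0.06 -50 [ 56. 136.]
0.06 50 [147.  94.]
lobe tip [137. 112.] axis [172. 132.]
```

Run:
```python
from h import *
import sys
for n,box,z in(("top",(228,204,16,12),.081),("scene",(255,165,18,14),.081)):
    im=cv2.imread(f"pics/{n}0.png");x,y,w,h=box
    # hub: darker grey-green blob among white
    g=cv2.resize(im[y:y+h,x:x+w],None,fx=1,fy=1).astype(int)
    v=g.max(2); print(n);print(v if n=="top" else "")
    print(cast(n,(235.5,210.25) if n=="top" else (220+176/4,140+132/4),z).round(4))
```

```text
top
[[ 95 119 132  94 118 143 142 135 131 138  89 143 143 144 138 118]
 [131 134 119 131 137 143 144 142 144 141 133 144 143 143 142 136]
 [143 138  89 144 144 143 143 142 144 142 144 143 144 143 143 141]
 [143 142 131 143 143 143 141 134 144 143 143 140 114  98 141 118]
 [143 144 142 145 142 131 119 118 123 142 144 141 134 131 136  70]
 [144 143 143 141 140 116 111 112 112 116 142 143 139 100 142 128]
 [ 96 119 143 143 141 114 115 111 111 115 144 143 140 104 143 143]
 [130 137 142 143 141 126 123 115 105 139 142 143 142 137 143 144]
 [113  85 144 143 143 139 127 127 135 144 144 143 142 144 143 142]
 [135 128 144 139 115 117 139 138 142 142 143 140 121 143 142 142]
 [144 144 142 137  59  49  73 116 142 142 141 137  89 144 143 139]
 [144 143 144 134  22  14  48 136 144 138  79 117 131 144 140 119]]
[0.5233 0.0502 0.081 ]
scene

[0.5282 0.0523 0.081 ]
```

The hub is within 1–2 mm of my estimate in both views. The open fingertips are at z ≈ 0.06 and straddle the front lobe. Now I'll move in to stroke depth.

Call:
play_rows(motion=[[[0.013,0,0],[0,0,0],0.085],[[0.012,0,0],[0,0,0],0.085],[[0.01,0,0],[0,0,0],0.085],[[0,0,0],[0,0,0],0.085]])

```text
clock: 3.2
tcp_pos: [0.4929, 0.0659, 0.071]
orientation: [-0.002, 0.987, -0.159, 0.013]
wrist_force: [0.4, -0.3, 0.6]
grip_width: 0.996
```

```bash
python3 -c "
from h import *
rel()"
```

```text
t 3.2 own off mm [-35.2   3.4] z 0.071 toolx yaw -18.33 toolz [ 0.026  0.    -1.   ] F [ 0.4 -0.3  0.6] j [ 0.2   0.37 -0.48  2.09  0.26  0.71 -2.33]
```

Call:
play_rows(motion=[[[-0.008,0,0],[0,0,0],0.085],[[0,0,0],[0,0,0],0.085],[[0,0,0],[0,0,0],0.085]])

```text
clock: 3.5
tcp_pos: [0.4858, 0.0685, 0.0719]
orientation: [-0.003, 0.987, -0.16, 0.014]
wrist_force: [-0.2, 0.9, 0.3]
grip_width: 0.992
```

```bash
python3 -c "
from h import *
rel()"
```

```text
t 3.5 own off mm [-42.8   3.7] z 0.0719 toolx yaw -18.39 toolz [ 0.028  0.001 -1.   ] F [-0.2  0.9  0.3] j [ 0.2   0.36 -0.48  2.1   0.26  0.71 -2.34]
```

Call:
play_rows(motion=[[[-0.0015,0,0.009],[0,-1.6,0],0.085],[[0,0,0],[0,0,0],0.085],[[0,0,0],[0,0,0],0.085]])

```text
clock: 3.8
tcp_pos: [0.4831, 0.0693, 0.0617]
orientation: [-0.005, 0.987, -0.159, -0.002]
wrist_force: [-0.7, 0.1, -0.3]
grip_width: 0.996
```

```bash
python3 -c "
from h import *
rel()"
```

```text
t 3.8 own off mm [-45.5   3.6] z 0.0617 toolx yaw -18.3 toolz [-0.002  0.01  -1.   ] F [-0.7  0.1 -0.3] j [ 0.21  0.39 -0.48  2.09  0.25  0.72 -2.33]
```

Call:
play_rows(motion=[[[0.001,-0.007,0],[0,0,0],0.085],[[0,-0.007,0],[0,0,0],0.085],[[0,-0.007,0],[0,0,0],0.085],[[0,0,0],[0,0,0],0.085]])

```text
clock: 4.2
tcp_pos: [0.4912, 0.0913, 0.0616]
orientation: [-0.005, 0.987, -0.159, -0.002]
wrist_force: [-0.8, -0.2, -0.3]
grip_width: 0.997
```

```bash
python3 -c "
from h import *
rel()"
```

```text
t 4.2 own off mm [-44.6  27. ] z 0.0616 toolx yaw -18.28 toolz [-0.003  0.011 -1.   ] F [-0.8 -0.2 -0.3] j [ 0.17  0.41 -0.48  2.06  0.26  0.73 -2.37]
```

Call:
play_rows(motion=[[[0.0006,-0.004,0],[0,0,0],0.085],[[0,-0.004,0],[0,0,0],0.085],[[0,-0.004,0],[0,0,0],0.085],[[0,-0.004,0],[0,0,0],0.085],[[0,-0.004,0],[0,0,0],0.085],[[0,-0.004,0],[0,0,0],0.085],[[0,0,0],[0,0,0],0.085]])

```text
clock: 4.9
tcp_pos: [0.4995, 0.1144, 0.0617]
orientation: [-0.004, 0.987, -0.159, -0.003]
wrist_force: [-0.4, -0.6, 0.2]
grip_width: 0.993
```

```bash
python3 -c "
from h import *
rel();snap('s2')"
```

```text
t 4.9 own off mm [-43.9  51.6] z 0.0617 toolx yaw -18.31 toolz [-0.004  0.008 -1.   ] F [-0.4 -0.6  0.2] j [ 0.12  0.43 -0.48  2.03  0.27  0.74 -2.42]
```

View pics/s2.png

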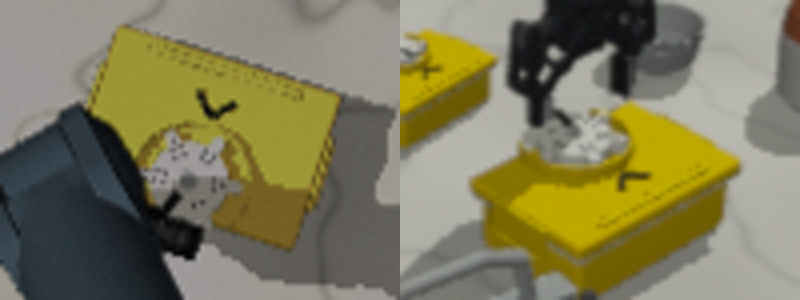

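The finger pushes the lobe and the wheel is turning clockwise. The bar now runs from the hub at (188,181) to about (165,215), and the box hasn't moved. I'll continue the stroke.

Call:
play_rows(motion=[[[0,-0.004,0],[0,0,0],0.085],[[0,-0.004,0],[0,0,0],0.085],[[0,-0.004,0],[0,0,0],0.085],[[0,-0.004,0],[0,0,0],0.085],[[0,0,0],[0,0,0],0.085]])

```text
clock: 5.5
tcp_pos: [0.505, 0.1313, 0.0619]
orientation: [-0.004, 0.987, -0.159, -0.003]
wrist_force: [-0.8, -0.2, -0.2]
grip_width: 0.996
```

```bash
python3 -c "
from h import *
rel();snap('s3')"
```

```text
t 5.5 own off mm [-43.8  69.3] z 0.0619 toolx yaw -18.32 toolz [-0.004  0.009 -1.   ] F [-0.8 -0.2 -0.2] j [ 0.09  0.44 -0.48  2.01  0.28  0.75 -2.45]
```

View pics/s3.png

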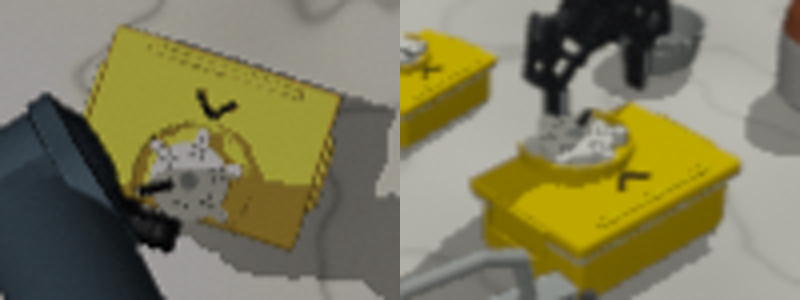

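The wheel snapped one click: the bar now points to (145,188), 60° clockwise from before. Next I withdraw, go back and re-enter.

Call:
play_rows(motion=[[[-0.008,0,0],[0,0,0],0.085],[[-0.008,0,0],[0,0,0],0.085],[[-0.006,0,0],[0,0,0],0.085],[[0,0,0],[0,0,0],0.085],[[0,0.008,0],[0,0,0],0.085],[[0,0.008,0],[0,0,0],0.085],[[0,0.008,0],[0,0,0],0.085],[[0,0.008,0],[0,0,0],0.085],[[0,0.008,0],[0,0,0],0.085],[[0,0,0],[0,0,0],0.085]])

```text
clock: 6.6
tcp_pos: [0.4673, 0.0943, 0.0613]
orientation: [-0.003, 0.987, -0.161, -0.003]
wrist_force: [0.0, 0.0, -0.3]
grip_width: 0.995
```

```bash
python3 -c "
from h import *
rel()"
```

```text
t 6.6 own off mm [-68.3  22.5] z 0.0613 toolx yaw -18.51 toolz [-0.006  0.006 -1.   ] F [ 0.   0.  -0.3] j [ 0.16  0.37 -0.49  2.11  0.25  0.71 -2.39]
```

Call:
play_rows(motion=[[[0.007,0,0],[0,0,0.2],0.085],[[0.007,0,0],[0,0,0],0.085],[[0.006,0,0],[0,0,0],0.085],[[0,0,0],[0,0,0],0.085],[[0,0,0],[0,0,0],0.085]])

```text
clock: 7.1
tcp_pos: [0.4896, 0.0878, 0.0615]
orientation: [-0.003, 0.987, -0.163, -0.002]
wrist_force: [-0.3, 0.2, 0.5]
grip_width: 0.994
```

```bash
python3 -c "
from h import *
rel()"
```

```text
t 7.1 own off mm [-45.1  23.2] z 0.0615 toolx yaw -18.76 toolz [-0.003  0.008 -1.   ] F [-0.3  0.2  0.5] j [ 0.17  0.4  -0.48  2.07  0.26  0.73 -2.37]
```

Call:
play_rows(motion=[[[0.0012,-0.004,0],[0,0,-0.5],0.085],[[0,-0.004,0],[0,0,0],0.085],[[0,-0.004,0],[0,0,0],0.085],[[0,-0.004,0],[0,0,0],0.085],[[0,-0.004,0],[0,0,0],0.085],[[0,-0.004,0],[0,0,0],0.085],[[0,-0.004,0],[0,0,0],0.085],[[0,0,0],[0,0,0],0.085]])

```text
clock: 7.9
tcp_pos: [0.4994, 0.1163, 0.0614]
orientation: [-0.003, 0.988, -0.157, -0.003]
wrist_force: [0.0, -0.2, 0.7]
grip_width: 0.993
```

```bash
python3 -c "
from h import *
rel()"
```

```text
t 7.9 own off mm [-44.6  53.4] z 0.0614 toolx yaw -18.11 toolz [-0.005  0.006 -1.   ] F [ 0.  -0.2  0.7] j [ 0.11  0.43 -0.48  2.03  0.28  0.75 -2.42]
```

Call:
play_rows(motion=[[[0.0007,-0.004,0],[0,0,0],0.085],[[0,-0.004,0],[0,0,0],0.085],[[0,-0.004,0],[0,0,0],0.085],[[0,-0.004,0],[0,0,0],0.085],[[0,0,0],[0,0,0],0.085],[[0,0,0],[0,0,0],0.085]])

```text
clock: 8.5
tcp_pos: [0.5057, 0.1346, 0.0616]
orientation: [-0.004, 0.988, -0.157, -0.003]
wrist_force: [0.7, 0.1, -0.7]
grip_width: 0.996
```

```bash
python3 -c "
from h import *
rel();snap('s4')"
```

```text
t 8.5 own off mm [-44.2  72.7] z 0.0616 toolx yaw -18.04 toolz [-0.004  0.008 -1.   ] F [ 0.7  0.1 -0.7] j [ 0.08  0.44 -0.48  2.01  0.28  0.75 -2.45]
```

View pics/s4.png

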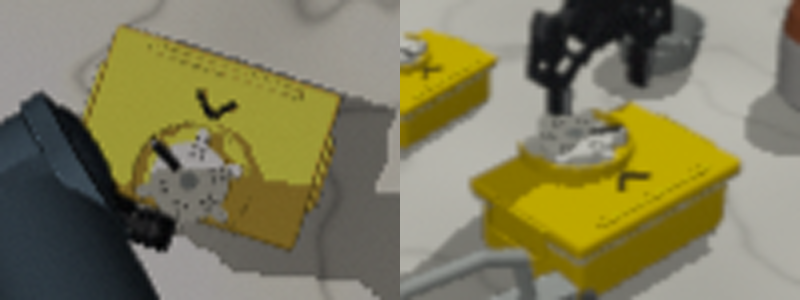

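The second click is done: the bar now points up-left to (160,145), and the box is unmoved. One click remains.

Call:
play_rows(motion=[[[-0.008,0,0],[0,0,0],0.085],[[-0.008,0,0],[0,0,0],0.085],[[-0.006,0,0],[0,0,0],0.085],[[0,0,0],[0,0,0],0.085],[[0,0.008,0],[0,0,0],0.085],[[0,0.008,0],[0,0,0],0.085],[[0,0.008,0],[0,0,0],0.085],[[0,0.008,0],[0,0,0],0.085],[[0,0.008,0],[0,0,0],0.085],[[0,0,0],[0,0,0],0.085]])

```text
clock: 9.6
tcp_pos: [0.4685, 0.098, 0.0612]
orientation: [-0.003, 0.987, -0.158, -0.003]
wrist_force: [-0.2, 0.6, -0.3]
grip_width: 0.995
```

Call:
play_rows(motion=[[[0.007,0,0],[0,0,0],0.085],[[0.007,0,0],[0,0,0],0.085],[[0.006,0,0],[0,0,0],0.085],[[0,0,0],[0,0,0],0.085],[[0,0,0],[0,0,0],0.085]])

```text
clock: 10.1
tcp_pos: [0.4908, 0.0916, 0.0615]
orientation: [-0.004, 0.987, -0.158, -0.002]
wrist_force: [-0.3, 0.3, 0.5]
grip_width: 0.994
```

```bash
python3 -c "
from h import *
rel()"
```

```text
t 10.1 own off mm [-45.1  27.2] z 0.0615 toolx yaw -18.24 toolz [-0.003  0.008 -1.   ] F [-0.3  0.3  0.5] j [ 0.16  0.41 -0.48  2.07  0.26  0.73 -2.37]
```

Call:
play_rows(motion=[[[0.0013,-0.004,0],[0,0,0],0.085],[[0,-0.004,0],[0,0,0],0.085],[[0,-0.004,0],[0,0,0],0.085],[[0,-0.004,0],[0,0,0],0.085],[[0,-0.004,0],[0,0,0],0.085],[[0,-0.004,0],[0,0,0],0.085],[[0,0,0],[0,0,0],0.085]])

```text
clock: 10.8
tcp_pos: [0.4994, 0.1159, 0.0613]
orientation: [-0.003, 0.987, -0.158, -0.003]
wrist_force: [0.1, -0.2, 0.4]
grip_width: 0.993
```

Call:
play_rows(motion=[[[0,-0.004,0],[0,0,0],0.085],[[0,-0.004,0],[0,0,0],0.085],[[0,-0.004,0],[0,0,0],0.085],[[0,-0.004,0],[0,0,0],0.085],[[0,0,0],[0,0,0],0.085]])

```text
clock: 11.3
tcp_pos: [0.5049, 0.1342, 0.0615]
orientation: [-0.004, 0.988, -0.157, -0.003]
wrist_force: [-0.6, -0.5, 0.1]
grip_width: 0.998
```

```bash
python3 -c "
from h import *
rel();snap('s5')"
```

```text
t 11.3 own off mm [-44.8  72.1] z 0.0615 toolx yaw -18.09 toolz [-0.004  0.008 -1.   ] F [-0.6 -0.5  0.1] j [ 0.08  0.44 -0.48  2.01  0.28  0.75 -2.45]
```

View pics/s5.png

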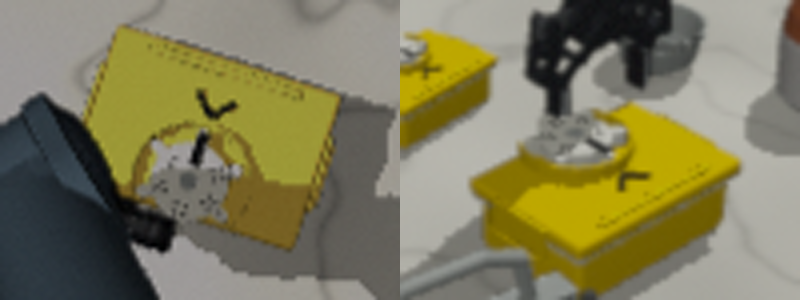

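The bar at (203,138) now points to the arrowhead at (212,108). I'll withdraw, rise clear and check.

Call:
play_rows(motion=[[[-0.008,0,0],[0,0,0],0.085],[[-0.008,0,0],[0,0,0],0.085],[[-0.008,0,0],[0,0,0],0.085],[[-0.008,0,0],[0,0,0],0.085],[[0,0,0],[0,0,0],0.085],[[0,0,-0.03],[0,0,0],0.085],[[0,0,-0.04],[0,0,0],0.085],[[0,0,-0.04],[0,0,0],0.085],[[-0.02,-0.03,-0.02],[0,0,0],0.085],[[0,0,0],[0,0,0],0.085]])

```text
clock: 12.4
tcp_pos: [0.4595, 0.1775, 0.1952]
orientation: [-0.002, 0.987, -0.158, -0.005]
wrist_force: [-0.4, -0.2, 0.1]
grip_width: 0.993
```

Call:
play_rows(motion=[[[0,-0.03,0],[0,0,0],0.085],[[0,-0.03,0],[0,0,0],0.085],[[0,0,0],[0,0,0],0.085],[[0,0,0],[0,0,0],0.085]])

```text
clock: 12.8
tcp_pos: [0.479, 0.2349, 0.1958]
orientation: [-0.002, 0.987, -0.158, -0.003]
wrist_force: [0.2, -0.4, 0.3]
grip_width: 0.994
```

Run:
```python
from h import *
rel();snap('s6')
a=r.grab_frame("top")[:,:,::-1];b=cv2.imread("pics/top0.png")
def box(im):
    m=cv2.inRange(cv2.cvtColor(im,cv2.COLOR_BGR2HSV),(22,150,60),(35,255,255));m[:,:195]=0;m[:,280:]=0;m[:165]=0;m[235:]=0
    c=max(cv2.findContours(m,0,2)[0],key=cv2.contourArea)
    return cv2.minAreaRect(cv2.convexHull(c))
print(box(b),box(a))
d=cv2.absdiff(np.ascontiguousarray(a),b).max(2)
print("changed px upper right region/left:",(d[80:200,280:480]>40).sum(),(d[100:250,110:175]>40).sum(),(d[110:140,215:300]>40).sum())
# dark bar centroid
g=a[190:215,222:252].max(2);ys,xs=np.nonzero(g<60)
print("bar dir pts",[cast("top",p,.081)[:2].round(4).tolist() for p in [(xs.mean()+222,ys.mean()+190)]],len(xs))
```

```text
t 12.8 own off mm [-100.6  159.9] z 0.1958 toolx yaw -18.19 toolz [-0.006  0.004 -1.   ] F [ 0.2 -0.4  0.3] j [ 0.    0.28 -0.61  1.9   0.17  1.02 -2.56]
((239.45220947265625, 199.10218811035156), (61.75994110107422, 40.38042449951172), 17.927919387817383) ((239.43890380859375, 199.09788513183594), (61.73196029663086, 40.38042449951172), 17.927919387817383)
changed px upper right region/left: 0 2390 1
bar dir pts [[0.5611, 0.0388]] 29
```

View pics/s6.png

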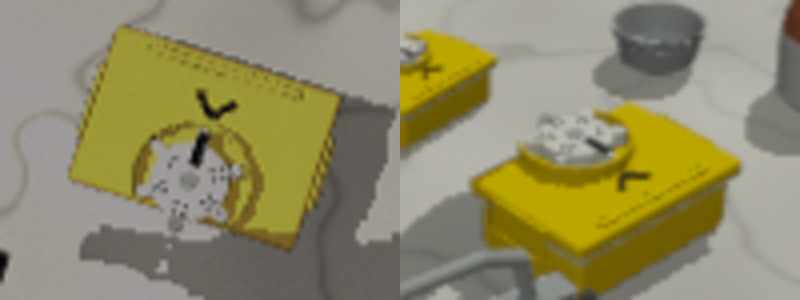

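```bash
python3 -c "
from h import *
r.sign_off();rel()"
```

```text
the job is handed in; nothing more can be done
the job is handed in; nothing more can be done
```

The day wheel on the middle-sized yellow box is set to day one, and I handed the job in after about 13 s of robot time. It started 3 clicks off. I flicked the front lobe clockwise three times with one finger of the open gripper, without pinching it, then backed out and rose clear.

- **Bar and click:** in the last view the bar points at the arrowhead to within about 2–3°, judged by eye, and a lobe again stands straight out of the front.
- **Box:** its outline in the top view matches the start to about 0.03 pixel. Wrist force readings after each move stayed around 1 N.
- **Bystanders:** the tiffin and spatula areas of the top view are unchanged. The gripper blocked the top view of the pickle jar and katoris, so my comparison couldn't confirm those. The arm did not come near either of them, and the katoris look undisturbed in the scene view.
- **Slip on the way in:** the first approach overshot by about 9 mm before I corrected it. It showed no contact force and the box did not move.

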